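# Put a wrapped sweet away in the chest with the flush sliding lid

## Task

Put the gold wrapped sweet away in the wooden sweet chest: slide its dark metal lid fully back, set the sweet down on the floor of the pocket (do not drop it in), and slide the lid fully shut again. The lid lies flush and has no handle, so press on it and drag it along; it is thin, so press no harder than about 20 N. Leave the blue and the green sweet and both cups where they are.

Things in the scene. Friction and masses are not known exactly. Their poses are not given: they have to be found in the camera images.
- chest: Wooden chest, 274 (x) x 154 (y) x 60 mm high, fixed. Origin: centre of its underside, +x from its front (near the robot) to its back. Walls 8 mm thick, 60 mm high. Sweets go in the pocket in its front part; its back part (x from +21 mm) has a fixed wooden deck, top at 60 mm, under which the lid slides back.
- lid (a joint): Position of the metal lid in m: 0 = fully shut (its front edge against the front wall), 0.100 = fully back, at its stop; grows towards the chest's +x. It takes about 4.5 N along x, either way, and stays where it is left. May start a few mm ajar.
- lid_front (a point): Point on the lid's top face, on its centre line, 25 mm behind its front edge; moves with it. Lid: dark grey metal plate 152 (x) x 142 (y) x 4 mm, no handle; top 54 mm above the chest's underside, 6 mm below rim and deck. Fully back, only its front 50 mm is open to the fingers. Bedded on firm felt, it sinks 1 mm under 20 N. Grip varies: it takes some 6 to 10 N of press to drag it without slip.
- pocket (a point): Centre of the pocket's floor, axes as the chest's. Pocket 106 (x) x 138 (y) mm, floor 10 mm above the chest's underside, 40 mm below the lid, 50 mm below the rim. With the lid fully back its front 100 mm is open: from 53 mm before to 47 mm behind this point. A sweet may lie anywhere in it, flat.
- gold_sweet: Gold (yellow) foil-wrapped sweet, 45 (x) x 71 (y, twisted ends) x 32 mm, 14 g, lying on the slate board. Origin: centre of its underside, z up. Take it across x.
- blue_sweet: Blue wrapped sweet, 46 x 67 x 32 mm, like the gold one; bystander on the slate.
- green_sweet: Green wrapped sweet, 49 x 75 x 35 mm, like the gold one; bystander on the slate.
- slate: Dark slate board, 306 (x) x 110 (y) x 9 mm, fixed; the three sweets lie on it about 108 mm apart along its x, their long (y) axes across it, in any order. Origin: centre of its underside. A bean jar, 324 mm high and 170 mm across, stands between slate and chest, a little behind (at x 0.63, y -0.06 m): carry the sweet over or round it.
- cup_near: Small white cup, 62 (x) x 89 (y, with handle) x 52 mm, origin at its underside, on the worktop between slate and chest; bystander.
- cup_wide: Wide white cup, 93 (x) x 120 (y, with handle) x 59 mm, origin at its underside, left of the slate; bystander.
Mind the look-alikes: they are no part of the job. Of the things that look like the gold_sweet, the largest one is meant.

How it is judged:
By the outcome, as a careful person would: the job done as asked, in the order asked, and still so for the second after the job is handed in, with the robot touching nothing.
It also fails if it takes over 72 s, if anything falls off the work surface, if the arm or the gripper's body presses on something with over 40 N, if the wrist force passes 120 N, or if a joint passes its speed limit or range.

## Robot

A 6-joint arm with a two-finger parallel gripper is mounted at the origin on a cart in front of the work surface, level with it; the furniture and walls round the work are solid. World frame = base frame: x ahead of the robot, y to its left, z up, the work surface at z = 0. Lengths are in m, angles in rad, forces in N, time in s.
With the tool pointing down it reaches from about 0.35 to 0.85 m from the base axis. Payload 8.1 kg.
Tool frame: the origin (TCP) lies on the centre line of the jaws, within the pads' length; the fingertips stand 11 mm ahead of it and the grasp point (between the pads) lies 8 mm behind it (tip_reach is the z of the fingertips in the tool frame, in m); z points along the fingers, y is the direction in which the jaws open and shut (so a half turn about z gives the same grasp; the last joint's range is limited). The gripper opens to 93 mm and grips with 3 to 60 N. Pads are 15 mm wide; open, the fingers measure 128 mm over their backs; the gripper's body (75 mm by 188 mm) begins 65 mm behind the grasp point.
Start: joints at [1.187, 0.13, 1.488, -0, 1.523, -0.085], TCP at [0.177, 0.573, 0.23] pointing down, gripper open.
Joint ranges: [-2.96, 2.96], [-0.89, 2.26], [0.02, 2.5], [-1.34, 4.48], [0, 2.73], [-2.66, 2.66]. Speed limits (rad/s): [2.39, 2.39, 2.79, 3.14, 3.14, 3.14].

## Interface

Orientations are given as a rotation vector (axis times angle).
In Python, from plant import read_state, read_camera, camera_params, close_job, silhouettes, tip_of, tip_reach gives the robot as it stands.
- The arm moves only by the shell command python3 -m creep 'ROWS' [FORCE]. ROWS is JSON, a list of rows, each a list of 5 numbers: the shift along the tool's x, y, z in m, then the turn about the tool's z in rad, then the closure in counts, from 0 (fully open) to 255 (shut). In form: [[dx, dy, dz, twist, gripper], ...]. A call has 1 to 12 rows; each row shifts and turns the commanded pose from where the row before left it, along the tool's axes as they then stand; what a row does not reach is not made up. A row lasts 1/12 s, in which the tool goes at most 41.7 mm and 7.16 degrees, less where a joint would pass 70% of its speed; a pose out of reach is approached as far as the arm can. A call is refused whole if a number of a shift passes 0.0417 or a number of a turn 0.125, either way. A call with a gripper value outside its range is refused whole. The fingers move at their own pace and stop on an object; FORCE is the grip in N (left out, the last holds). Time passes only in rows, so rows that do not move let the fingers close. It gives the time, the measured TCP pose, the force and the opening at its end, in the units of the state.
- read_state(): the state, without advancing time (a new reading comes with each control period).
- read_camera(name): name is "scene" or "top"; returns the picture (420x560x3 uint8, red, green, blue); there is no depth.
- camera_params(name): a dict with "fov_y" (degrees; the focal length in pixels is half the picture's height over the tangent of half this angle, whatever the lens; pixels are square), "cx", "cy" (the principal point, pixels), "position" and "rotation" of the camera in the world. Camera axes: x right, y down, z forward; pixel columns grow to the right and rows downward; lengths in m; the calibration is good to about 2 mm. A picture is of the moment at which its call begins. camera_params takes no time and is no camera call.
- close_job(): hands the job in, once; it reports no verdict.
Trained networks look in the newest picture that a camera, given by its name, has taken for a name from the list of things; names that differ only in an ending like _2 or _b are one class to them, and where a whole thing is asked for, a point or a joint stands for the part that bears it (a point fixed in the world has none). Each returns a list of dicts, best first, with "confidence" (0 to 1); they miss things now and then, are a little off and sometimes report something else, mostly with a low value. They report only what shows in the picture. A call takes as long as a camera call. They do not tell look-alikes from the thing itself.
- silhouettes(camera, query): "region" (420x560 bool, what is visible of it) and "pixel" ([column, row] in pixels, amid what is visible of it).
- tip_of(camera, query): "pixel" ([column, row] in pixels: a listed point, or the origin of a listed thing).
The state is a dict: "t": time; "q": joint angles; "dq": joint speeds; "joint_torque": joint torques, N m; "tool_pos": TCP position; "orientation": TCP orientation; "force": force on the tool from outside, world axes, zero at the start; "wrist_torque": the same for the moment, N m; "opening": finger opening in m.
Only numpy, scipy, OpenCV 4.12 (cv2) and the standard library are available. Lean on these libraries where they do the work, as an engineer would, in place of code of your own. Each camera call takes 0.05 s, during which the arm holds its last target.

## Working session

There is one attempt and no reset: what is moved stays moved. The work goes in short steps, Python scripts to look and compute and a shell command to move; the robot and the scene stay as the last step left them, time stands still between calls to the robot, and variables do not carry over. Pictures are saved under pics/ and viewed, and the job is handed in when it is done.

```bash
ls; mkdir -p pics; python3 - <<'E'
from plant import *
import cv2,json
s=read_state();print({k:(v if not hasattr(v,'tolist') else v.tolist()) for k,v in s.items()})
for c in("scene","top"):
    cv2.imwrite(f"pics/{c}0.png",read_camera(c)[:,:,::-1]);print(camera_params(c))
print(tip_reach)
E
```

```text
pics
{'t': 0.0, 'q': [1.1865973430040135, 0.1311765831734996, 1.4892361039126358, -2.560666470702132e-05, 1.5229848125626078, -0.08538674178514416], 'dq': [0.0001249709595633886, -0.002757836475912118, -0.00028832198077549415, 0.0006919159099755391, 0.0014208620724864116, -0.0004721636107000582], 'joint_torque': [0.0005882759614905808, -55.98305583000183, -49.17675018310547, 0.07703438401222229, 0.035157575039193034, -1.2860846254625358e-05], 'tool_pos': [0.17641207533301476, 0.5729256890188836, 0.22860191954365566], 'orientation': [-0.46756796554873153, -3.106202697313245, 0.002766257368586438], 'force': [-0.6045559793423129, -0.09021703755147187, -0.15129628629117353], 'wrist_torque': [0.040607338157561866, 0.07588870984750401, -0.006898716315885079], 'opening': 0.09289414032599307}
{'fov_y': 52.914381889116974, 'cx': 287.54877701847187, 'cy': 203.4042238944654, 'position': array([ 0.10775971, -0.58886458,  0.89334719]), 'rotation': array([-2.32179795,  0.64310895, -0.22730257])}
{'fov_y': 56.41720423627398, 'cx': 279.6341959406887, 'cy': 208.42093018978508, 'position': array([0.4393948 , 0.12231396, 1.14952915]), 'rotation': array([-2.18780592,  2.21764262, -0.11328527])}
0.011
```

View pics/scene0.png

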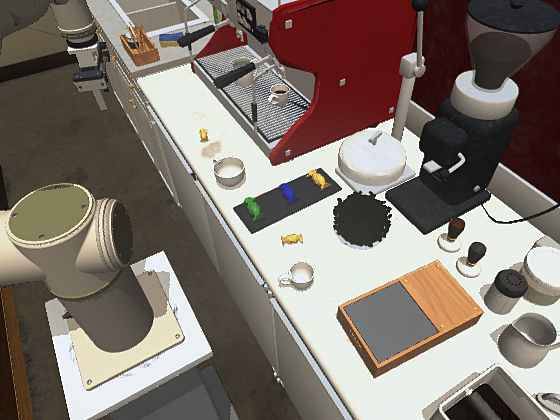

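View pics/top0.png

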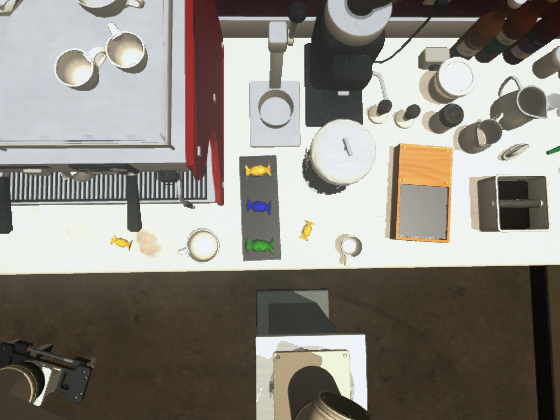

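Top: the gold sweet is on the slate at (258,170), blue at (259,207), green at (259,246). Small gold look-alikes lie at (307,231) and (121,242). The chest is at (422,193) with its lid at the lower (near) end, and the jar lid is at (342,150). Now I'll measure positions.

```bash
cat > h.py <<'E'
import numpy as np,cv2
from scipy.spatial.transform import Rotation as R
from plant import *
def K(p):
    f=210/np.tan(np.radians(p['fov_y']/2));return np.array([[f,0,p['cx']],[0,f,p['cy']],[0,0,1]])
def ray(c,px):
    p=camera_params(c);d=R.from_rotvec(p['rotation']).as_matrix()@np.linalg.inv(K(p))@[px[0],px[1],1];return p['position'],d
def onz(c,px,z):
    o,d=ray(c,px);return (o+d*(z-o[2])/d[2]).round(4)
def tri(p1,p2):
    (a,u),(b,v)=ray("scene",p1),ray("top",p2)
    s=np.linalg.lstsq(np.c_[u,-v],b-a,rcond=None)[0];P,Q=a+u*s[0],b+v*s[1];return ((P+Q)/2).round(4),np.linalg.norm(P-Q).round(4)
def proj(c,X):
    p=camera_params(c);x=K(p)@R.from_rotvec(p['rotation']).as_matrix().T@(np.asarray(X)-p['position']);return (x[:2]/x[2]).round(1)
E
python3 - <<'E'
from h import *
for c in("scene","top"):
    for q,z in(("gold_sweet",.009),("lid_front",.054),("chest",0.),("pocket",.01),("slate",0.),("cup_near",0)):
        for d in tip_of(c,q)[:4]: print(c,q,np.round(d['pixel'],1),round(d['confidence'],2),onz(c,d['pixel'],z))
    for q in ("gold_sweet","lid_front","slate","chest"):
        for d in silhouettes(c,q)[:4]:
            m=d['region'].astype(np.uint8);r=cv2.minAreaRect(cv2.findNonZero(m))
            z={"gold_sweet":.02,"lid_front":.054,"slate":.009,"chest":.06}[q]
            print('sil',c,q,np.round(d['pixel']),round(d['confidence'],2),m.sum(),[onz(c,k,z)[:2].tolist() for k in cv2.boxPoints(r)])
E
```

```text
scene gold_sweet [293.9 239.4] 0.64 [0.4573 0.0008 0.009 ]
scene gold_sweet [204.5 135.2] 0.57 [0.429  0.5361 0.009 ]
scene gold_sweet [317.9 183.3] 0.56 [0.6271 0.1438 0.009 ]
scene lid_front [367.7 327. ] 0.89 [ 0.452  -0.3113  0.054 ]
scene chest [401.7 320.7] 0.62 [ 0.5498 -0.3211  0.    ]
scene pocket [377.  333.3] 0.89 [ 0.4783 -0.3191  0.01  ]
scene slate [289.3 198.8] 0.83 [0.5264 0.1412 0.    ]
scene cup_near [295.7 282.7] 0.65 [ 0.3953 -0.1101  0.    ]
scene cup_near [253.3 215.9] 0.62 [0.4065 0.1374 0.    ]
sil scene gold_sweet [318. 180.] 0.77 164 [[0.6122, 0.184], [0.6444, 0.1979], [0.6466, 0.1202], [0.6155, 0.1079]]
sil scene gold_sweet [203. 133.] 0.62 77 [[0.4274, 0.5666], [0.4447, 0.5558], [0.4193, 0.496], [0.4024, 0.5065]]
sil scene gold_sweet [294. 238.] 0.6 127 [[0.4354, 0.0252], [0.4782, -0.0009], [0.4642, -0.0233], [0.4221, 0.0023]]
sil scene gold_sweet [405. 318.] 0.55 9563 [[0.424, -0.2239], [0.7754, -0.2293], [0.7053, -0.419], [0.4005, -0.3965]]
sil scene slate [285. 199.] 0.96 2412 [[0.3695, 0.1882], [0.7033, 0.2136], [0.6682, 0.0867], [0.3574, 0.0743]]
sil 
[... 578 characters left out ...]
], [0.6146, 0.1097], [0.6152, 0.1793]]
sil top lid_front [423. 209.] 0.8 2453 [[0.4318, -0.248], [0.5808, -0.2604], [0.5731, -0.3965], [0.4237, -0.3828]]
sil top slate [260. 208.] 0.81 3085 [[0.6726, 0.2029], [0.6771, 0.0923], [0.371, 0.0822], [0.3677, 0.1909]]
sil top slate [260. 203.] 0.47 201 [[0.5404, 0.1776], [0.5396, 0.1106], [0.5103, 0.111], [0.5112, 0.1779]]
sil top slate [424. 212.] 0.24 2405 [[0.4334, -0.2626], [0.5867, -0.2778], [0.5763, -0.4201], [0.4226, -0.4035]]
sil top chest [260. 244.] 0.66 266 [[0.399, 0.1786], [0.4305, 0.1761], [0.4244, 0.105], [0.3928, 0.1077]]
sil top chest [420. 191.] 0.56 5684 [[0.4213, -0.2178], [0.6972, -0.2434], [0.6857, -0.4211], [0.4087, -0.3923]]
```

```bash
python3 - <<'E'
from h import *
im=cv2.imread("pics/top0.png")[135:255,375:475];cv2.imwrite("pics/tz.png",cv2.resize(im,None,fx=5,fy=5,interpolation=2))
im=cv2.imread("pics/scene0.png")[255:380,330:490];cv2.imwrite("pics/sz.png",cv2.resize(im,None,fx=4.5,fy=4.5,interpolation=2))
im=cv2.imread("pics/top0.png")[145:265,230:330];cv2.imwrite("pics/tz2.png",cv2.resize(im,None,fx=5,fy=5,interpolation=2))
E
```

```text
(no output)
```

View pics/tz.png

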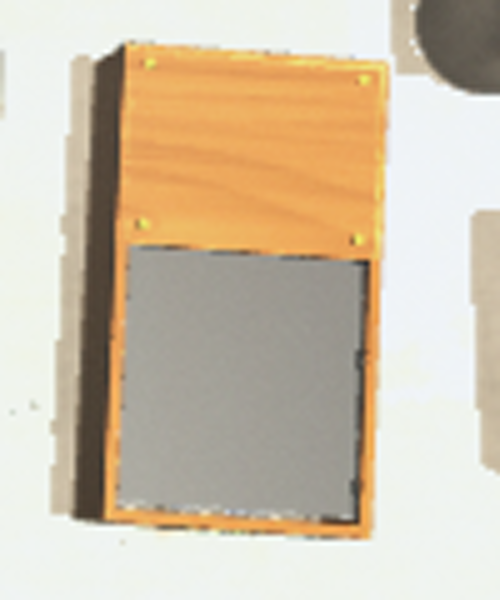

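View pics/sz.png

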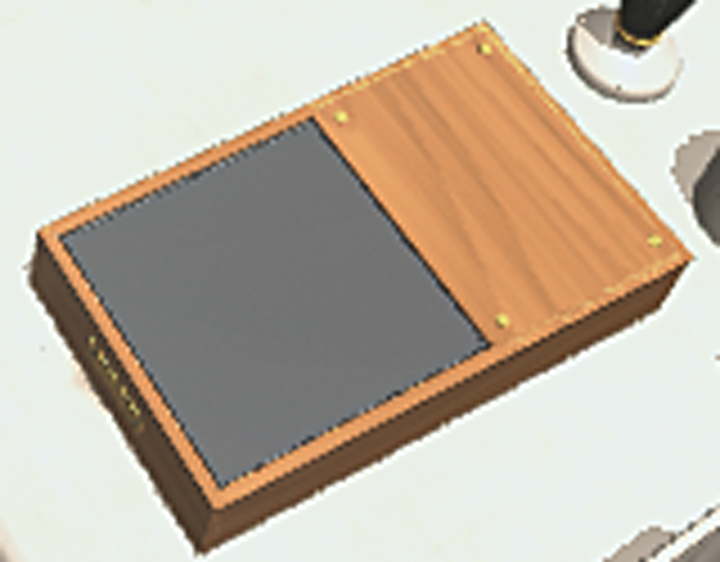

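View pics/tz2.png

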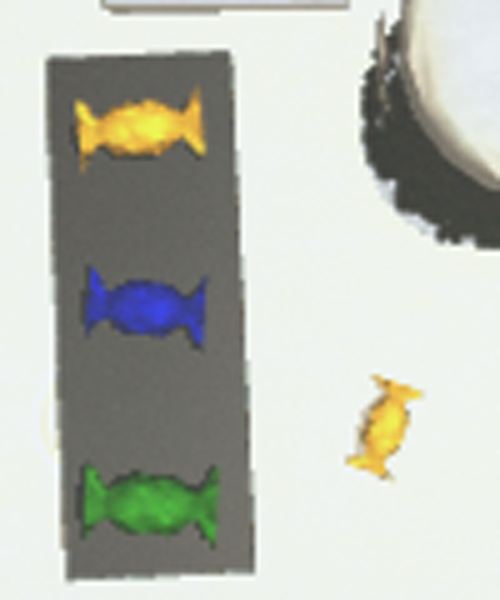

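```bash
python3 - <<'E'
from h import *
from scipy.optimize import least_squares
C=np.array([[.137,.077],[.137,-.077],[-.137,-.077],[-.137,.077]])
t=(np.array([[127,43],[389,63],[370,538],[106,520]])+.5)/5-.5+[375,135]
s=(np.array([[485,22],[692,258],[215,505],[40,232]])+.5)/4.5-.5+[330,255]
def w(p,L,z):
    c,s_=np.cos(p[2]),np.sin(p[2]);L=np.atleast_2d(L);return np.c_[p[0]+c*L[:,0]-s_*L[:,1],p[1]+s_*L[:,0]+c*L[:,1],np.full(len(L),z)]
for n,(cams) in {'both':[("top",t),("scene",s)],'t':[("top",t)],'s':[("scene",s)]}.items():
    f=lambda p:np.concatenate([(proj(c,X)-k) for c,px in cams for X,k in zip(w(p,C,.06),px)])
    r=least_squares(f,[.55,-.31,-.05],diff_step=1e-3);p=r.x
    print(n,p.round(4),np.round(r.fun,1))
    print(' lidfront',w(p,[-.104,0],.054).round(4),'pocket',w(p,[-.076,0],.01).round(4))
# sweet
print(tri([317.9,180.5],[258.4,171]))
g=cv2.imread("pics/top0.png");hs=cv2.cvtColor(g,cv2.COLOR_BGR2HSV)
m=cv2.inRange(hs,(15,110,120),(35,255,255));n,l,st,ce=cv2.connectedComponentsWithStats(m)
for i in range(1,n):
    if 60<st[i,4]<600:
        r=cv2.minAreaRect(cv2.findNonZero((l==i).astype(np.uint8)));B=[onz("top",k,.025)[:2] for k in cv2.boxPoints(r)];print(st[i,4],ce[i].round(1),onz("top",ce[i],.025),np.array(B).tolist())
g=cv2.imread("pics/scene0.png");hs=cv2.cvtColor(g,cv2.COLOR_BGR2HSV)
m=cv2.inRange(hs,(15,130,120),(35,255,255));n,l,st,ce=cv2.connectedComponentsWithStats(m)
for i in range(1,n):
    if 60<st[i,4]<600:print(st[i,4],ce[i].round(1),onz("scene",ce[i],.025))
# jar top
for c in("top","scene"): print(c,'jar',proj(c,[.63,-.06,.324]),proj(c,[.63,.025,.324]),proj(c,[.545,-.06,.324]),proj(c,[.63,-.06,0]))
E
```

```text
both [ 0.5547 -0.3263 -0.0511] [-1.9  0.3 -1.1 -1.3  2.1 -0.4  0.8  1.2 -2.1 -1.4  0.1 -2.1  2.1  2.7
 -1.   0.9]
 lidfront [[ 0.4509 -0.321   0.054 ]] pocket [[ 0.4788 -0.3224  0.01  ]]
t [ 0.5546 -0.3268 -0.0502] [-1.8  0.4 -1.  -1.3  2.3 -0.4  1.   1.2]
 lidfront [[ 0.4508 -0.3215  0.054 ]] pocket [[ 0.4787 -0.3229  0.01  ]]
s [ 0.5551 -0.3265 -0.0527] [-1.8 -1.4  0.3 -2.   2.2  2.6 -0.8  0.8]
 lidfront [[ 0.4513 -0.321   0.054 ]] pocket [[ 0.4792 -0.3225  0.01  ]]
(array([0.6263, 0.1433, 0.0215]), np.float64(0.0001))
239 [257.4 170.2] [0.6281 0.146  0.025 ] [[0.6434, 0.1838], [0.6519, 0.1118], [0.614, 0.1076], [0.6057, 0.1795]]
122 [306.6 230. ] [0.4533 0.0067 0.025 ] [[0.432, 0.0274], [0.4821, 0.0106], [0.4742, -0.0136], [0.4241, 0.0033]]
131 [120.8 242. ] [0.4269 0.5337 0.025 ] [[0.4267, 0.5632], [0.4481, 0.556], [0.4289, 0.504], [0.4075, 0.5113]]
150 [139.3  45.5] [0.4266 1.2436 0.025 ]
85 [168.7  43.6] [0.5413 1.191  0.025 ]
71 [203.2 134.6] [0.4207 0.5211 0.025 ]
186 [318.1 178.7] [0.6287 0.1462 0.025 ]
130 [291.9 238. ] [ 0.4489 -0.0031  0.025 ]
top jar [350.1 145.4] [310.7 145.7] [351.2 184.6] [326.9 170.4]
scene jar [376.5 135. ] [352.8 115.1] [344.2 148.6] [360.1 230.3]
```

Rounding in proj spoiled the fit, so I'll fix it and redo.

```bash
sed -i 's/return (x\[:2\]\/x\[2\]).round(1)/return x[:2]\/x[2]/' h.py; python3 - <<'E'
from h import *
from scipy.optimize import least_squares
C=np.array([[.137,.077],[.137,-.077],[-.137,-.077],[-.137,.077]])
t=(np.array([[127,43],[389,63],[370,538],[106,520]])+.5)/5-.5+[375,135]
s=(np.array([[485,22],[692,258],[215,505],[40,232]])+.5)/4.5-.5+[330,255]
def w(p,L,z):
    c,s_=np.cos(p[2]),np.sin(p[2]);L=np.atleast_2d(L);return np.c_[p[0]+c*L[:,0]-s_*L[:,1],p[1]+s_*L[:,0]+c*L[:,1],np.full(len(L),z)]
for n,(cams) in {'both':[("top",t),("scene",s)],'t':[("top",t)],'s':[("scene",s)]}.items():
    f=lambda p:np.concatenate([(proj(c,X)-k) for c,px in cams for X,k in zip(w(p,C,.06),px)])
    r=least_squares(f,[.55,-.31,-.05]);p=r.x
    print(n,p.round(4),np.round(r.fun,1))
    print(' lidfront',w(p,[-.104,0],.054).round(4),'pocket',w(p,[-.076,0],.01).round(4))
g=cv2.imread("pics/top0.png")
# slate corners (crop px)
sl=(np.array([[48,58],[230,52],[254,572],[67,579]])+.5)/5-.5+[230,145]
S=np.array([onz("top",k,.009) for k in sl]);print(S, S.mean(0),np.degrees(np.arctan2(*(S[1]-S[2])[[1,0]])))
from scipy.spatial.transform import Rotation as R
print(R.from_rotvec(read_state()['orientation']).as_matrix().round(3))
E
```

```text
both [ 0.5549 -0.3264 -0.0823] [-0.4 -0.5  0.4 -0.5  0.6  0.3 -0.6  0.2 -0.  -0.5  0.8 -0.1 -0.1  1.3
 -1.  -1. ]
 lidfront [[ 0.4513 -0.3178  0.054 ]] pocket [[ 0.4792 -0.3201  0.01  ]]
t [ 0.5546 -0.3264 -0.0827] [-0.3 -0.4  0.4 -0.4  0.6  0.4 -0.7  0.3]
 lidfront [[ 0.4509 -0.3178  0.054 ]] pocket [[ 0.4788 -0.3201  0.01  ]]
s [ 0.5552 -0.3263 -0.082 ] [ 0.  -0.5  0.9 -0.2  0.   1.2 -0.9 -1.1]
 lidfront [[ 0.4515 -0.3178  0.054 ]] pocket [[ 0.4794 -0.3201  0.01  ]]
[[0.6728 0.1993 0.009 ]
 [0.6756 0.0923 0.009 ]
 [0.3707 0.0827 0.009 ]
 [0.3685 0.1907 0.009 ]] [0.5219  0.14125 0.009  ] 1.8034038391647156
[[-0.956  0.294  0.   ]
 [ 0.294  0.956  0.   ]
 [ 0.     0.    -1.   ]]
```

Chest at (0.555, -0.326), yaw -0.082; both cameras agree to about 1 mm. The target sweet is at about (0.627, 0.145), yaw about +0.08; its length of about 71 mm matches the largest gold one. Closing the fingers and moving over toward the lid.

```bash
cat >> h.py <<'E'
CH=np.array([.5549,-.3264]);CY=-.0823
def ch(x,y=0): return CH+[np.cos(CY)*x-np.sin(CY)*y,np.sin(CY)*x+np.cos(CY)*y]
def to(xy,z,psi):
    s=read_state();M=R.from_rotvec(s['orientation']).as_matrix();d=np.r_[xy,z]-s['tool_pos']
    cur=np.arctan2(-M[1,0],-M[0,0]);tw=(cur-psi+np.pi)%(2*np.pi)-np.pi
    print('t',round(s['t'],2),'pos',np.round(s['tool_pos'],4),'psi',cur.round(4),'F',np.round(s['force'],1),'op',round(s['opening'],4),'q6',round(s['q'][5],2))
    if abs(tw)<.01: print('tool d',(M.T@d).round(4),'twist',tw.round(4))
    else:
        N=np.array([[-np.cos(psi),-np.sin(psi),0],[-np.sin(psi),np.cos(psi),0],[0,0,-1]]).T;print('twist first',tw.round(4),'then d',(N.T@d).round(4))
E
python3 -m creep '[[0,0,0,-0.108,255],[0,0,0,-0.108,255],[-0.0156,-0.025,0,0,255],[-0.0156,-0.025,0,0,255],[-0.0156,-0.025,0,0,255],[-0.0156,-0.025,0,0,255],[-0.0156,-0.025,0,0,255],[-0.0156,-0.025,0,0,255],[-0.0156,-0.025,0,0,255],[-0.0156,-0.025,0,0,255],[-0.0156,-0.025,0,0,255],[-0.0156,-0.025,0,0,255]]' 20
python3 -c "
from h import *;to(ch(-.104),.085,CY)"
```

```text
t: 2.1
tool_pos: [0.3118, 0.3102, 0.2298]
orientation: [0.13, 3.138, 0.001]
force: [0.7, -0.2, 0.2]
opening: 0.0176
t 2.1 pos [0.3118 0.3102 0.2298] psi -0.0825 F [ 0.7 -0.2  0.2] op 0.0176 q6 -0.82
tool d [-0.1907 -0.6144  0.1447] twist -0.0002
```

```bash
python3 -m creep '[[-0.0156,-0.025,0,0,255],[-0.0156,-0.025,0,0,255],[-0.0156,-0.025,0,0,255],[-0.0156,-0.025,0,0,255],[-0.0156,-0.025,0,0,255],[-0.0156,-0.025,0,0,255],[-0.0156,-0.025,0,0,255],[-0.0156,-0.025,0,0,255],[-0.004,-0.026,0,0,255],[-0.004,-0.026,0,0,255],[-0.004,-0.026,0,0,255],[-0.004,-0.026,0,0,255]]'
python3 -m creep '[[-0.004,-0.026,0,0,255],[-0.004,-0.026,0,0,255],[-0.004,-0.026,0,0,255],[-0.004,-0.026,0,0,255],[-0.004,-0.026,0,0,255],[-0.004,-0.026,0,0,255],[-0.004,-0.026,0,0,255],[-0.004,-0.026,0,0,255],[-0.004,-0.026,0,0,255],[-0.004,-0.026,0,0,255],[-0.004,-0.026,0,0,255],[0,0,0,0,255]]'
python3 -c "
from h import *;to(ch(-.104),.085,CY)"
```

```text
t: 3.1
tool_pos: [0.4265, -0.0045, 0.2298]
orientation: [0.13, 3.138, -0.0]
force: [0.8, 0.1, -0.3]
opening: 0.0004
t: 4.1
tool_pos: [0.4463, -0.2957, 0.2294]
orientation: [-0.135, -3.139, 0.003]
force: [-0.9, -0.6, -0.5]
opening: 0.0003
t 4.1 pos [ 0.4463 -0.2957  0.2294] psi -0.0857 F [-0.9 -0.6 -0.5] op 0.0003 q6 -2.17
tool d [-0.0068 -0.0214  0.1445] twist -0.0034
```

```bash
python3 -m creep '[[-0.007,-0.021,0,0,255],[0,0,0.025,0,255],[0,0,0.025,0,255],[0,0,0.025,0,255],[0,0,0.025,0,255],[0,0,0.025,0,255],[0,0,0.015,0,255],[0,0,0,0,255]]'
python3 - <<'E'
from h import *
to(ch(-.104),.065,CY)
for c in("scene","top"):cv2.imwrite(f"pics/{c}1.png",read_camera(c)[:,:,::-1])
E
```

```text
t: 4.77
tool_pos: [0.4497, -0.3109, 0.0854]
orientation: [-0.13, -3.133, -0.007]
force: [-0.2, 0.9, -0.9]
opening: 0.0009
t 4.77 pos [ 0.4497 -0.3109  0.0854] psi -0.0826 F [-0.2  0.9 -0.9] op 0.0009 q6 -2.19
tool d [-0.0022 -0.0069  0.0204] twist -0.0003
```

View pics/scene1.png

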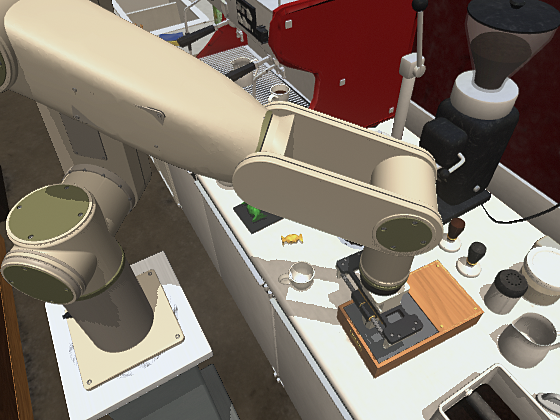

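The gripper is over the lid's front half (about (385,320)). Correcting and lowering gently until contact.

```bash
python3 -m creep '[[-0.002,-0.007,0.005,0,255],[0,0,0.005,0,255],[0,0,0.004,0,255],[0,0,0.002,0,255],[0,0,0.001,0,255],[0,0,0,0,255]]'
python3 -m creep '[[0,0,0.001,0,255],[0,0,0.001,0,255],[0,0,0,0,255]]'
python3 -c "
from h import *;to(ch(-.104),.065,CY)"
```

```text
t: 5.37
tool_pos: [0.4533, -0.3204, 0.0724]
orientation: [-0.13, -3.139, -0.0]
force: [-0.0, -0.9, -0.0]
opening: 0.0002
t: 5.62
tool_pos: [0.4534, -0.3205, 0.0705]
orientation: [-0.13, -3.139, -0.0]
force: [0.0, -0.6, -1.0]
opening: 0.0002
t 5.62 pos [ 0.4534 -0.3205  0.0705] psi -0.0828 F [ 0.  -0.6 -1. ] op 0.0002 q6 -2.2
tool d [0.0024 0.0024 0.0055] twist -0.0005
```

```bash
python3 -m creep '[[0,0.002,0.002,0,255],[0,0,0.001,0,255],[0,0,0.001,0,255],[0,0,0,0,255]]'
python3 -m creep '[[0,0,0.001,0,255],[0,0,0,0,255]]'
python3 -m creep '[[0,0,0.0005,0,255],[0,0,0,0,255]]'
python3 -m creep '[[0,0,0.0005,0,255],[0,0,0,0,255]]'
```

```text
t: 5.95
tool_pos: [0.4534, -0.3183, 0.0663]
orientation: [-0.13, -3.139, -0.0]
force: [-0.5, -0.2, -0.3]
opening: 0.0003
t: 6.12
tool_pos: [0.4535, -0.3185, 0.0655]
orientation: [-0.13, -3.139, -0.0]
force: [0.2, 0.1, 0.7]
opening: 0.0002
t: 6.28
tool_pos: [0.4536, -0.3186, 0.0652]
orientation: [0.13, 3.139, -0.0]
force: [-1.4, 0.5, 0.4]
opening: 0.0008
t: 6.45
tool_pos: [0.4536, -0.3186, 0.065]
orientation: [0.13, 3.139, -0.0]
force: [-1.4, 1.4, 3.4]
opening: 0.0007
```

```bash
python3 -m creep '[[0,0,0.0004,0,255],[0,0,0,0,255]]'
python3 -m creep '[[0,0,0.0004,0,255],[0,0,0,0,255]]'
```

```text
t: 6.62
tool_pos: [0.4537, -0.3186, 0.0648]
orientation: [0.13, 3.139, -0.0]
force: [-2.3, 2.3, 5.9]
opening: 0.0002
t: 6.78
tool_pos: [0.4537, -0.3187, 0.0646]
orientation: [0.13, 3.139, -0.0]
force: [-3.8, 2.2, 8.9]
opening: 0.0004
```

```bash
python3 -m creep '[[0,0,0.0005,0,255],[0,0,0,0,255]]'
python3 -m creep '[[-0.002,0,0,0,255],[-0.003,0,0,0,255],[-0.003,0,0,0,255]]'
python3 -c "
from h import *;to(ch(-.004),.065,CY)"
```

```text
t: 6.95
tool_pos: [0.4538, -0.3187, 0.0645]
orientation: [0.13, 3.139, -0.0]
force: [-3.5, 3.4, 11.5]
opening: 0.0005
t: 7.2
tool_pos: [0.4618, -0.3194, 0.0645]
orientation: [0.13, 3.139, -0.0]
force: [-4.7, 2.6, 10.8]
opening: 0.0003
t 7.2 pos [ 0.4618 -0.3194  0.0645] psi -0.0829 F [-4.7  2.6 10.8] op 0.0003 q6 -2.18
tool d [-0.0894  0.0007 -0.0005] twist -0.0006
```

```bash
python3 -m creep '[[-0.004,0,0.0003,0,255],[-0.004,0,0,0,255],[-0.004,0,0,0,255],[-0.004,0,0,0,255]]'
python3 -m creep '[[-0.004,0,0,0,255],[-0.004,0,0,0,255],[-0.004,0,0,0,255],[-0.004,0,0,0,255],[-0.004,0,0,0,255]]'
python3 -c "
from h import *;to(ch(-.004),.065,CY)
for c in('scene','top'):cv2.imwrite(f'pics/{c}2.png',read_camera(c)[:,:,::-1])"
```

```text
t: 7.53
tool_pos: [0.478, -0.3207, 0.0644]
orientation: [0.13, 3.138, -0.0]
force: [-5.2, 4.3, 12.6]
opening: 0.0003
t: 7.95
tool_pos: [0.4979, -0.3223, 0.0644]
orientation: [0.13, 3.138, -0.0]
force: [-3.9, 3.7, 11.3]
opening: 0.0005
t 7.95 pos [ 0.4979 -0.3223  0.0644] psi -0.0827 F [-3.9  3.7 11.3] op 0.0005 q6 -2.15
tool d [-0.0531  0.0006 -0.0005] twist -0.0004
```

View pics/scene2.png

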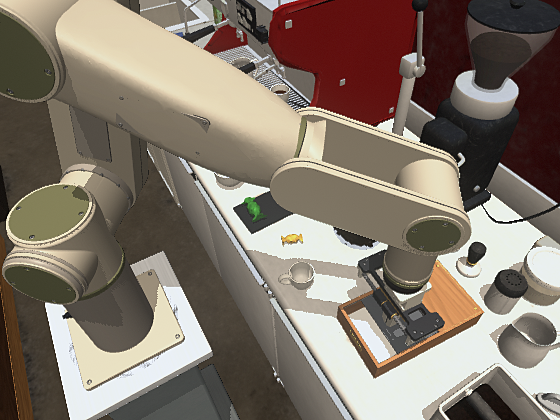

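The lid follows; the opening shows at (360,340). Continuing to the stop.

```bash
python3 -m creep '[[-0.004,0,0,0,255],[-0.004,0,0,0,255],[-0.004,0,0,0,255],[-0.004,0,0,0,255],[-0.004,0,0,0,255]]'
python3 -m creep '[[-0.004,0,0,0,255],[-0.004,0,0,0,255],[-0.004,0,0,0,255],[-0.004,0,0,0,255],[-0.004,0,0,0,255]]'
python3 -m creep '[[-0.003,0,0,0,255],[-0.003,0,0,0,255],[-0.003,0,0,0,255]]'
python3 -m creep '[[-0.003,0,0,0,255]]'
python3 -c "
from h import *;to(ch(-.004),.065,CY)
for c in('scene','top'):cv2.imwrite(f'pics/{c}3.png',read_camera(c)[:,:,::-1])"
```

```text
t: 8.47
tool_pos: [0.5179, -0.3239, 0.0645]
orientation: [0.13, 3.138, -0.0]
force: [-4.7, 3.3, 12.0]
opening: 0.0005
t: 8.88
tool_pos: [0.5378, -0.3255, 0.0645]
orientation: [0.13, 3.138, -0.0]
force: [-4.3, 3.3, 12.1]
opening: 0.0008
t: 9.13
tool_pos: [0.5468, -0.3263, 0.0646]
orientation: [0.13, 3.138, -0.0]
force: [-4.4, 4.0, 11.3]
opening: 0.0005
t: 9.22
tool_pos: [0.5497, -0.3265, 0.0645]
orientation: [0.13, 3.138, -0.0]
force: [-5.0, 3.2, 12.0]
opening: 0.0005
t 9.22 pos [ 0.5497 -0.3265  0.0645] psi -0.0827 F [-5.   3.2 12. ] op 0.0005 q6 -2.1
tool d [-0.0011  0.0006 -0.0005] twist -0.0004
```

```bash
python3 -m creep '[[-0.002,0,0,0,255]]'
python3 -m creep '[[-0.002,0,0,0,255]]'
python3 -m creep '[[-0.0015,0,0,0,255]]'
python3 -m creep '[[-0.0015,0,0,0,255]]'
```

```text
t: 9.4
tool_pos: [0.5512, -0.3267, 0.0644]
orientation: [-0.13, -3.139, 0.0]
force: [-10.3, 3.7, 14.1]
opening: 0.0001
t: 9.48
tool_pos: [0.5522, -0.327, 0.0643]
orientation: [-0.13, -3.136, 0.0]
force: [-12.8, 2.7, 16.0]
opening: 0.0004
t: 9.57
tool_pos: [0.5536, -0.3273, 0.0643]
orientation: [-0.13, -3.136, 0.001]
force: [-12.2, 1.5, 15.5]
opening: 0.0005
t: 9.65
tool_pos: [0.555, -0.3276, 0.0643]
orientation: [-0.13, -3.136, 0.001]
force: [-12.0, 1.1, 14.3]
opening: 0.0003
```

Force jumped at 0.551 and then the fingers slipped on a stalled lid: it is at its stop, after about 98 mm of drag. Lifting off. Before routing, I'll check the obstacle behind the slate in the first pictures.

```bash
python3 -m creep '[[0,0,-0.003,0,255],[0,0,-0.01,0,255],[0,0,-0.025,0,255],[0,0,-0.03,0,255],[0.0,0,-0.03,0,255],[0.02,0.01,-0.03,0,255],[0.03,0.015,-0.03,0,255],[0.03,0.02,0,0,255],[0.03,0.02,0,0,255]]'
python3 - <<'E'
from h import *
for c in('scene','top'):cv2.imwrite(f'pics/{c}4.png',read_camera(c)[:,:,::-1])
a=cv2.resize(cv2.imread("pics/scene0.png")[110:230,290:440],None,fx=5,fy=5)
cv2.imwrite("pics/z3.png",a)
a=cv2.resize(cv2.imread("pics/top0.png")[70:190,220:370],None,fx=5,fy=5)
cv2.imwrite("pics/z4.png",a)
to(ch(-.05,.1),.25,CY)
E
```

```text
t: 10.4
tool_pos: [0.4545, -0.2547, 0.2218]
orientation: [0.13, 3.134, -0.004]
force: [0.3, 0.6, -0.2]
opening: 0.0003
t 10.5 pos [ 0.4503 -0.251   0.2178] psi -0.0821 F [-0.2 -0.4 -1.1] op 0.0001 q6 -2.1
tool d [-0.0604  0.0336 -0.0323] twist 0.0002
```

View pics/z3.png

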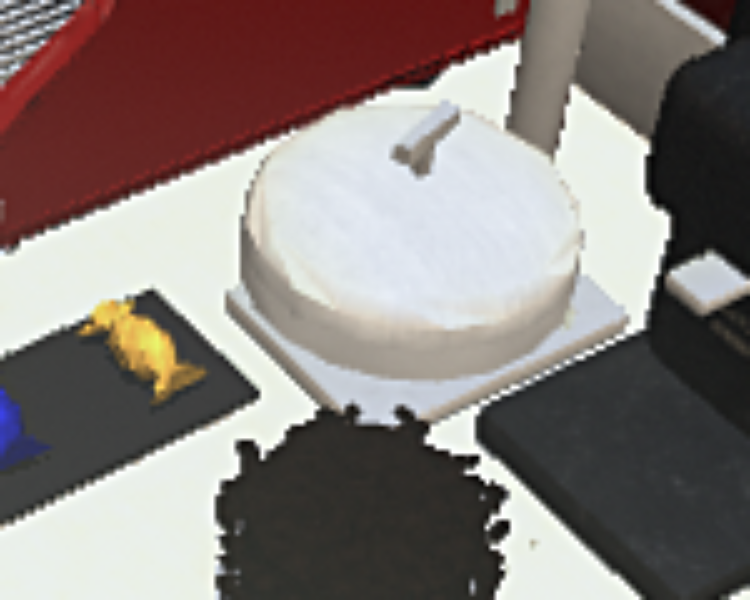

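View pics/z4.png

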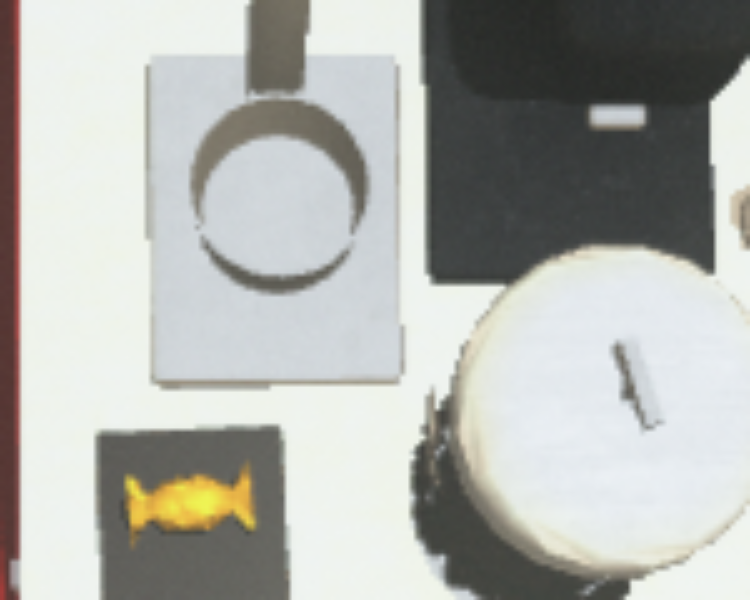

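View pics/scene4.png

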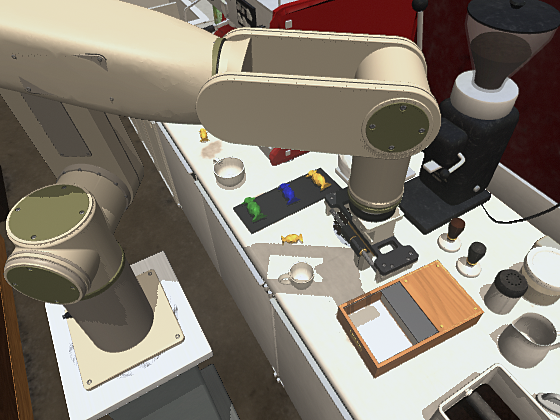

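The pocket is open: white floor at (375,325), lid edge at about (385,295). The plate behind the slate is low. Checking how close the red machine's side is to the sweet.

```bash
python3 - <<'E'
from h import *
print([onz("scene",k,0) for k in([291,158],[340,138],[388,118])])
for z in(0,.2,.4): print(z,[onz("top",k,z)[:2] for k in([223,200],[219,130],[190,165])])
# lid front edge and front wall in scene4: compare
for L in (0.1,.095): print(L,[proj("scene",np.r_[ch(-.129+L,y),.054]).round(1) for y in(.071,-.071)],[proj("scene",np.r_[ch(.021,y),.06]).round(1) for y in(.071,-.071)])
a=cv2.resize(cv2.imread("pics/scene4.png")[255:380,330:490],None,fx=4.5,fy=4.5,interpolation=2);cv2.imwrite("pics/z5.png",a)
E
```

```text
[array([0.6225, 0.2923, 0.    ]), array([0.8139, 0.2928, 0.    ]), array([1.0214, 0.2951, 0.    ])]
0 [array([0.545 , 0.2483]), array([0.7539, 0.2592]), array([0.6496, 0.3446])]
0.2 [array([0.5266, 0.2264]), array([0.6991, 0.2354]), array([0.613 , 0.3059])]
0.4 [array([0.5082, 0.2045]), array([0.6444, 0.2115]), array([0.5764, 0.2672])]
0.1 [array([379.9, 289.5]), array([419.3, 343.5])] [array([398.6, 279.7]), array([439.3, 332. ])]
0.095 [array([378.1, 290.4]), array([417.3, 344.5])] [array([398.6, 279.7]), array([439.3, 332. ])]
```

View pics/z5.png

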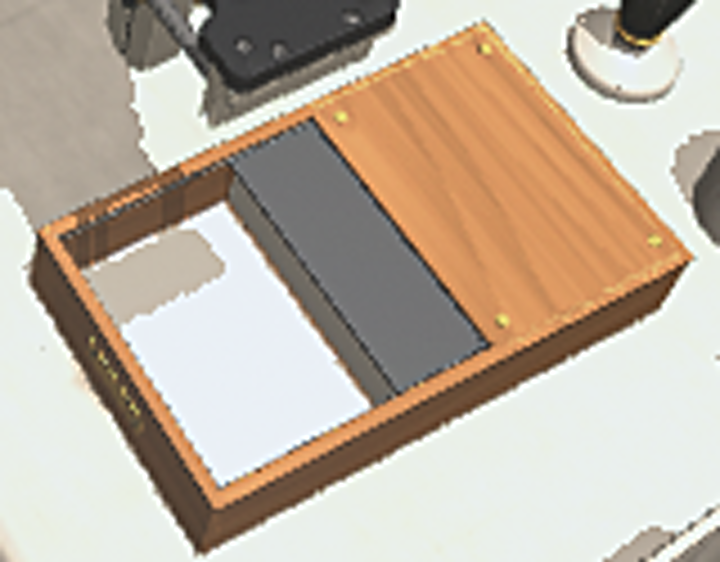

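Lid edge at (381,291)/(418,342) matches the prediction for fully back. Now round the near side of the jar, turning and opening.

```bash
python3 -m creep '[[0.01,0.01,-0.005,0,255],[0.01,0.02,-0.005,0,255],[0.004,0.026,-0.005,0,255],[0.004,0.026,-0.005,0,255],[0.004,0.026,0,0,255],[0.004,0.026,0,0,255],[0.004,0.026,0,0,255],[0.004,0.026,0,0,255],[0.004,0.026,0,0,255],[0.004,0.026,0,0,255],[0.004,0.026,0,0,255],[0.004,0.026,0,0,255]]'
python3 -m creep '[[0,0.026,0,0,255],[0,0.02,0,0,200],[0,0,0,0.1,100],[0,0,0,0.12,50],[0,0,0,0.12,0],[0,0,0,0.12,0],[0,0,0,0.12,0],[0,0,0,0.12,0],[0,0,0,0.12,0],[0,0,0,0.12,0],[0,0,0,0.12,0],[0,0,0,0.12,0]]'
python3 -m creep '[[0,0,0,0.12,0],[0,0,0,0.12,0],[0,0,0,0.1,0],[0,0,0,0.0,0]]'
python3 -c "
from h import *;to([.627,.145],.15,.08-np.pi/2)"
```

```text
t: 11.5
tool_pos: [0.4187, 0.0408, 0.2396]
orientation: [0.13, 3.137, 0.0]
force: [0.8, 0.2, -0.6]
opening: 0.0004
t: 12.5
tool_pos: [0.4227, 0.0855, 0.2394]
orientation: [1.861, 2.53, 0.001]
force: [-0.2, -0.1, -1.1]
opening: 0.0693
t: 12.83
tool_pos: [0.4227, 0.0855, 0.2394]
orientation: [2.261, 2.18, 0.001]
force: [0.9, 0.7, -0.1]
opening: 0.0917
t 12.83 pos [0.4227 0.0855 0.2394] psi -1.6074 F [ 0.9  0.7 -0.1] op 0.0917 q6 0.12
twist first -0.1166 then d [0.043  0.2084 0.0894]
```

```bash
python3 -m creep '[[0,0,0,-0.117,50],[0.0048,0.0231,0,0,50],[0.0048,0.0231,0,0,50],[0.0048,0.0231,0,0,50],[0.0048,0.0231,0,0,50],[0.0048,0.0231,0,0,50],[0.0048,0.0231,0,0,50],[0.0048,0.0231,0,0,50],[0.0048,0.0231,0.02,0,50],[0.0048,0.0231,0.03,0,50],[0,0,0.03,0,50],[0,0,0,0,50]]'
python3 - <<'E'
from h import *
to([.627,.145],.12,.08-np.pi/2)
for c in('scene','top'):cv2.imwrite(f'pics/{c}5.png',read_camera(c)[:,:,::-1])
a=cv2.resize(cv2.imread("pics/scene5.png")[90:240,230:400],None,fx=4,fy=4);cv2.imwrite("pics/z6.png",a)
E
```

```text
t: 13.83
tool_pos: [0.6225, 0.1457, 0.1505]
orientation: [-2.116, -2.312, 0.014]
force: [-1.2, 0.1, -1.0]
opening: 0.0747
t 13.83 pos [0.6225 0.1457 0.1505] psi -1.4821 F [-1.2  0.1 -1. ] op 0.0747 q6 0.06
tool d [-0.0011  0.0048  0.0305] twist 0.0087
```

View pics/z6.png

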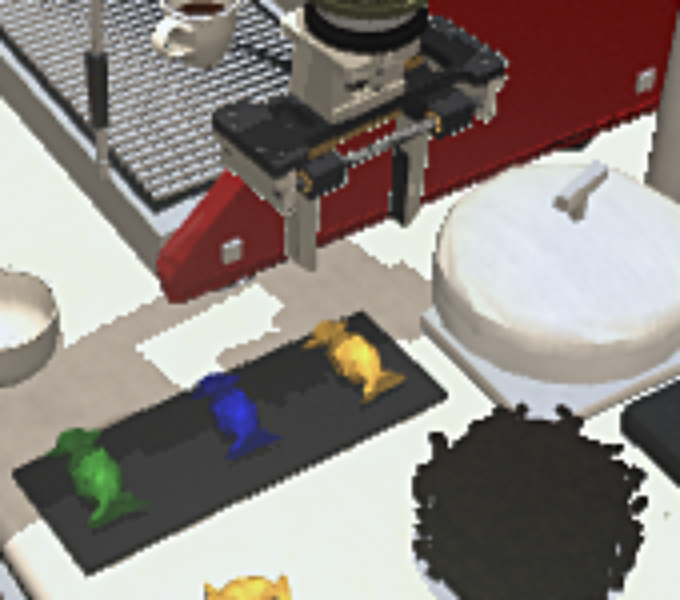

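View pics/top5.png

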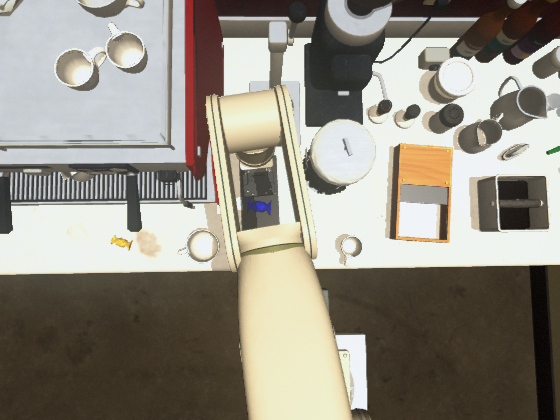

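Gripper is above the gold sweet and nothing else is in the way. Descending.

```bash
python3 -m creep '[[-0.001,0.0045,0.01,0,50],[0,0,0.02,0,50],[0,0,0.025,0,50],[0,0,0.02,0,50],[0,0,0.015,0,50],[0,0,0.01,0,50],[0,0,0,0,50]]'
python3 - <<'E'
from h import *
to([.627,.1445],.0235,.08-np.pi/2)
for c in('scene',):cv2.imwrite(f'pics/{c}6.png',read_camera(c)[:,:,::-1])
a=cv2.resize(cv2.imread("pics/scene6.png")[90:240,230:400],None,fx=4,fy=4);cv2.imwrite("pics/z7.png",a)
E
```

```text
t: 14.52
tool_pos: [0.6298, 0.1452, 0.0582]
orientation: [-2.124, -2.314, 0.001]
force: [-0.3, -0.2, -0.9]
opening: 0.0742
t 14.52 pos [0.6298 0.1452 0.0582] psi -1.4854 F [-0.3 -0.2 -0.9] op 0.0742 q6 0.06
tool d [-0.0004 -0.0028  0.0347] twist 0.0054
```

View pics/z7.png

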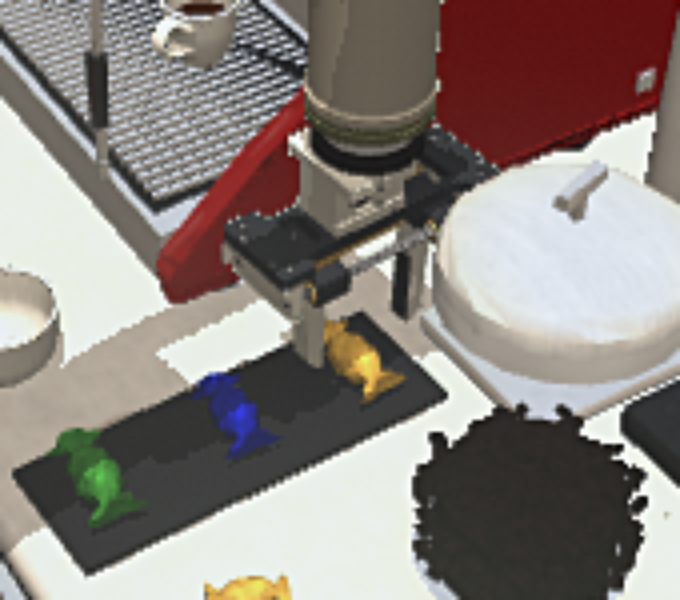

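The near finger is at (307,180) in the gap between blue and gold. Finishing the descent and closing softly.

```bash
python3 -m creep '[[0,-0.003,0.01,0,50],[0,0,0.01,0,50],[0,0,0.008,0,50],[0,0,0.006,0,50],[0,0,0,0,50]]' 8
python3 -m creep '[[0,0,0,0,100],[0,0,0,0,140],[0,0,0,0,180],[0,0,0,0,220],[0,0,0,0,220],[0,0,0,0,220],[0,0,0,0,220]]' 8
python3 -c "
from h import *;to([.627,.1445],.0235,.08-np.pi/2)"
```

```text
t: 14.98
tool_pos: [0.6258, 0.145, 0.0227]
orientation: [-2.124, -2.313, 0.004]
force: [1.2, 0.0, -0.2]
opening: 0.0749
t: 15.57
tool_pos: [0.6275, 0.1452, 0.0253]
orientation: [2.125, 2.313, 0.001]
force: [-0.0, 0.0, 1.7]
opening: 0.0454
t 15.57 pos [0.6275 0.1452 0.0253] psi -1.4858 F [-0.   0.   1.7] op 0.0454 q6 0.06
tool d [-0.0007 -0.0006  0.0018] twist 0.005
```

Gripped at 45.4 mm, the width of the gold sweet. Lifting and checking.

```bash
python3 -m creep '[[0,0,-0.005,0,220],[0,0,-0.01,0,220],[0,0,-0.02,0,220],[0,0,-0.025,0,220],[0,0,-0.025,0,220],[0,0,-0.025,0,220],[0,0,-0.025,0,220],[0,0,-0.025,0,220],[0,0,-0.02,0,220],[0,0,-0.02,0,220],[0,0,0,0,220]]'
python3 - <<'E'
from h import *
to([.42,.09],.24,.08-np.pi/2)
for c in('scene',):cv2.imwrite(f'pics/{c}7.png',read_camera(c)[:,:,::-1])
a=cv2.resize(cv2.imread("pics/scene7.png")[50:240,210:400],None,fx=3,fy=3);cv2.imwrite("pics/z8.png",a)
E
```

```text
t: 16.48
tool_pos: [0.6295, 0.1455, 0.2317]
orientation: [2.121, 2.31, 0.011]
force: [0.3, 0.0, 0.8]
opening: 0.0453
t 16.48 pos [0.6295 0.1455 0.2317] psi -1.4858 F [0.3 0.  0.8] op 0.0453 q6 0.06
tool d [-0.0375 -0.2134 -0.0102] twist 0.005
```

View pics/z8.png

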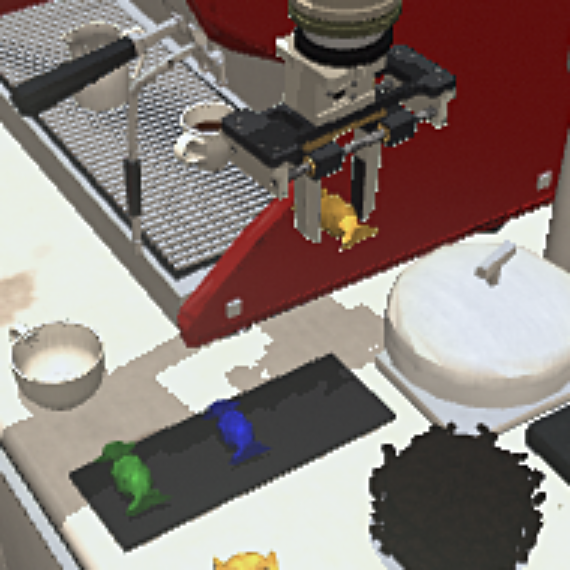

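Sweet held at (322,125), level; blue and green untouched. Carrying it back round and turning.

```bash
python3 -m creep '[[-0.002,-0.01,0,0,220],[-0.004,-0.02,0,0,220],[-0.0042,-0.0235,0,0,220],[-0.0042,-0.0235,0,0,220],[-0.0042,-0.0235,0,0,220],[-0.0042,-0.0235,0,0,220],[-0.0042,-0.0235,0,0,220],[-0.0042,-0.0235,0,0,220],[-0.004,-0.02,0,0,220],[-0.003,-0.015,0,0,220],[-0.002,-0.01,0,0,220],[0,0,0,0,220]]'
python3 -m creep '[[0,0,0,-0.08,220],[0,0,0,-0.12,220],[0,0,0,-0.12,220],[0,0,0,-0.12,220],[0,0,0,-0.12,220],[0,0,0,-0.12,220],[0,0,0,-0.12,220],[0,0,0,-0.12,220],[0,0,0,-0.12,220],[0,0,0,-0.12,220],[0,0,0,-0.12,220],[0,0,0,-0.12,220]]'
python3 -m creep '[[0,0,0,0,220],[0,0,0,0,220]]'
python3 -c "
from h import *;to([.43,-.2],.23,CY);to(ch(-.079),.12,CY)"
```

```text
t: 17.53
tool_pos: [0.4135, 0.0864, 0.2236]
orientation: [-2.125, -2.313, 0.002]
force: [0.0, -0.7, -0.2]
opening: 0.0451
t: 18.53
tool_pos: [0.4154, 0.0869, 0.2239]
orientation: [-0.125, -3.138, 0.0]
force: [-0.8, 0.1, -0.7]
opening: 0.0454
t: 18.7
tool_pos: [0.4154, 0.0868, 0.2241]
orientation: [-0.141, -3.137, 0.0]
force: [0.7, -0.2, -0.8]
opening: 0.0452
t 18.7 pos [0.4154 0.0868 0.2241] psi -0.0896 F [ 0.7 -0.2 -0.8] op 0.0452 q6 -1.4
tool d [-0.0402 -0.2844 -0.0059] twist -0.0073
t 18.7 pos [0.4154 0.0868 0.2241] psi -0.0896 F [ 0.7 -0.2 -0.8] op 0.0452 q6 -1.4
tool d [-0.0971 -0.3996  0.1041] twist -0.0073
```

```bash
python3 -m creep '[[0,-0.01,0,-0.007,220],[-0.003,-0.02,0,0,220],[-0.003,-0.026,0,0,220],[-0.003,-0.026,0,0,220],[-0.003,-0.026,0,0,220],[-0.003,-0.026,0,0,220],[-0.003,-0.026,0,0,220],[-0.003,-0.026,0,0,220],[-0.003,-0.026,0,0,220],[-0.003,-0.026,0,0,220],[-0.003,-0.026,0,0,220],[-0.003,-0.026,0,0,220]]'
python3 -m creep '[[-0.01,-0.026,0,0,220],[-0.012,-0.026,0,0,220],[-0.014,-0.026,0,0,220],[-0.014,-0.02,0,0,220],[-0.01,-0.012,0.01,0,220],[-0.005,0,0.02,0,220],[0,0,0.02,0,220],[0,0,0.02,0,220],[0,0,0.01,0,220],[0,0,0,0,220],[0,0,0,0,220]]'
python3 - <<'E'
from h import *
to(ch(-.079),.028,CY)
for c in('scene','top'):cv2.imwrite(f'pics/{c}8.png',read_camera(c)[:,:,::-1])
a=cv2.resize(cv2.imread("pics/scene8.png")[220:390,300:490],None,fx=4,fy=4);cv2.imwrite("pics/z9.png",a[:600])
E
```

```text
t: 19.7
tool_pos: [0.4253, -0.2063, 0.2244]
orientation: [-0.132, -3.139, -0.0]
force: [0.1, 0.2, -1.4]
opening: 0.0447
t: 20.62
tool_pos: [0.4812, -0.3194, 0.1445]
orientation: [-0.127, -3.138, -0.001]
force: [-0.1, 0.4, -0.1]
opening: 0.0452
t 20.62 pos [ 0.4812 -0.3194  0.1445] psi -0.0806 F [-0.1  0.4 -0.1] op 0.0452 q6 -2.16
tool d [ 0.0049 -0.001   0.1165] twist 0.0017
```

View pics/z9.png

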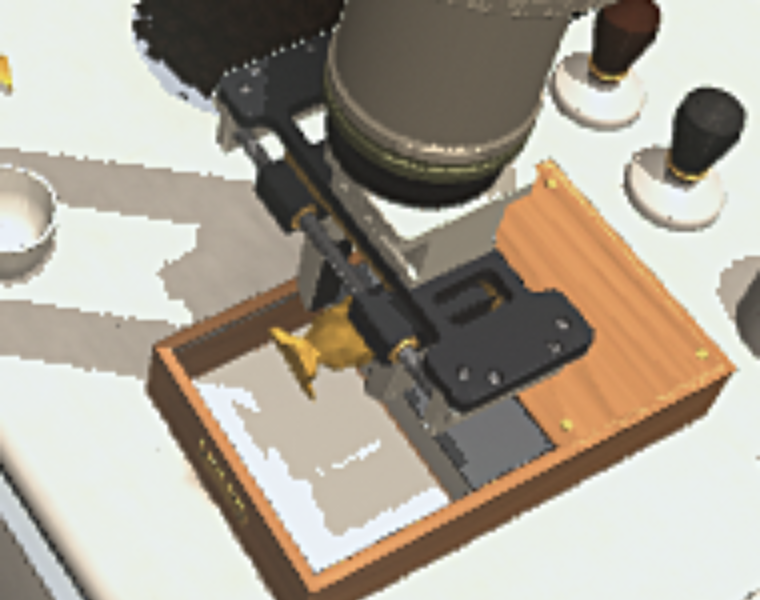

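Sweet over the pocket at about (380,305). Shifting 5 mm toward the front and lowering in stages.

```bash
python3 -m creep '[[0.005,-0.001,0.005,0,220],[0,0,0.015,0,220],[0,0,0.02,0,220],[0,0,0.015,0,220],[0,0,0.01,0,220],[0,0,0,0,220]]'
python3 - <<'E'
from h import *
to(ch(-.079),.028,CY)
for c in('scene','top'):cv2.imwrite(f'pics/{c}9.png',read_camera(c)[:,:,::-1])
a=cv2.resize(cv2.imread("pics/scene9.png")[240:390,300:490],None,fx=4,fy=4);cv2.imwrite("pics/z10.png",a)
print([(k,proj("scene",np.r_[ch(x,0),.06])) for k,x in(('f',-.1145),('b',-.0435))])
E
```

```text
t: 21.22
tool_pos: [0.4751, -0.3195, 0.0778]
orientation: [-0.124, -3.137, -0.003]
force: [0.4, 0.3, -0.7]
opening: 0.0453
t 21.22 pos [ 0.4751 -0.3195  0.0778] psi -0.0791 F [ 0.4  0.3 -0.7] op 0.0453 q6 -2.17
tool d [-0.0012 -0.0004  0.0498] twist 0.0032
[('f', array([365.48484052, 330.43254194])), ('b', array([393.55951068, 316.62062105]))]
```

View pics/z10.png

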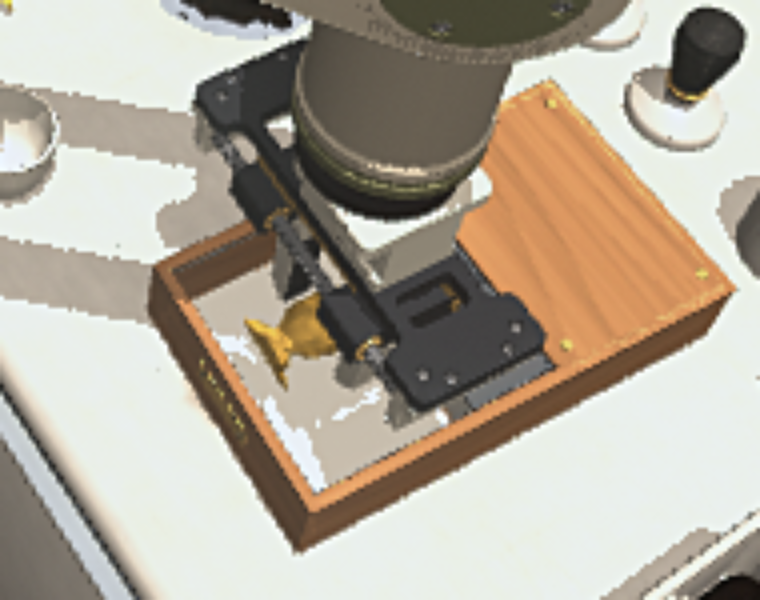

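The front end of the sweet is at (366,328), against a predicted (365,330): well clear of wall and lid. Lowering to the floor.

```bash
python3 -m creep '[[-0.001,0,0.01,0,220],[0,0,0.01,0,220],[0,0,0.01,0,220],[0,0,0.008,0,220],[0,0,0.004,0,220],[0,0,0.002,0,220],[0,0,0,0,220],[0,0,0,0,220]]'
python3 -m creep '[[0,0,0.001,0,220],[0,0,0.001,0,220],[0,0,0,0,220]]'
python3 -c "
from h import *;to(ch(-.079),.028,CY)"
```

```text
t: 21.98
tool_pos: [0.4775, -0.3204, 0.0359]
orientation: [0.124, 3.139, -0.0]
force: [0.0, 0.4, -0.9]
opening: 0.0451
t: 22.23
tool_pos: [0.4776, -0.3205, 0.034]
orientation: [0.124, 3.139, -0.0]
force: [0.4, -0.2, -0.1]
opening: 0.045
t 22.23 pos [ 0.4776 -0.3205  0.034 ] psi -0.0788 F [ 0.4 -0.2 -0.1] op 0.045 q6 -2.17
tool d [0.0014 0.0005 0.006 ] twist 0.0035
```

```bash
python3 -m creep '[[0,0,0.002,0,220],[0,0,0.001,0,220],[0,0,0.001,0,220],[0,0,0,0,220]]'
python3 -m creep '[[0,0,0.001,0,220],[0,0,0.001,0,220],[0,0,0,0,220]]'
python3 -m creep '[[0,0,0.001,0,220],[0,0,0,0,220]]'
python3 -m creep '[[0,0,0.001,0,220],[0,0,0,0,220]]'
```

```text
t: 22.57
tool_pos: [0.4772, -0.3203, 0.0295]
orientation: [-0.124, -3.139, -0.0]
force: [-0.2, -0.0, -0.7]
opening: 0.0449
t: 22.82
tool_pos: [0.4773, -0.3203, 0.0276]
orientation: [-0.124, -3.139, -0.0]
force: [0.3, 0.6, -0.7]
opening: 0.0452
t: 22.98
tool_pos: [0.4774, -0.3203, 0.0267]
orientation: [-0.124, -3.139, -0.0]
force: [-0.1, -0.0, 0.1]
opening: 0.0452
t: 23.15
tool_pos: [0.4776, -0.3205, 0.0261]
orientation: [0.124, 3.139, -0.0]
force: [-0.7, 1.7, 3.0]
opening: 0.0452
```

Contact with 3 N at 0.0261, where predicted 0.0263. Releasing just wide enough and rising.

```bash
python3 -m creep '[[0,0,0,0,120],[0,0,0,0,110],[0,0,0,0,95],[0,0,0,0,80],[0,0,0,0,80],[0,0,0,0,80]]'
python3 -m creep '[[0,0,-0.004,0,80],[0,0,-0.008,0,80],[0,0,-0.015,0,80],[0,0,-0.02,0,80],[0,0,-0.025,0,80],[0,0,-0.025,0,80],[0,0,-0.025,0,80],[0.01,0,-0.02,0,150],[0.02,0.02,0,0,255],[0.02,0.03,0,0,255],[0.01,0.03,0,0,255],[0,0.03,0,0,255]]'
python3 - <<'E'
from h import *
for c in('scene','top'):cv2.imwrite(f'pics/{c}10.png',read_camera(c)[:,:,::-1])
a=cv2.resize(cv2.imread("pics/scene10.png")[240:390,300:490],None,fx=4,fy=4);cv2.imwrite("pics/z11.png",a)
to(ch(0.01),.085,CY)
E
```

```text
t: 23.65
tool_pos: [0.4774, -0.3204, 0.0258]
orientation: [-0.124, -3.139, -0.0]
force: [0.5, -0.7, -0.1]
opening: 0.0635
t: 24.65
tool_pos: [0.4247, -0.2052, 0.1686]
orientation: [0.127, 3.139, -0.001]
force: [-0.0, 0.7, -0.2]
opening: 0.0351
t 24.75 pos [ 0.4263 -0.2029  0.1688] psi -0.0765 F [ 0.6 -0.5 -0.5] op 0.0268 q6 -2.05
tool d [-0.1476 -0.1135  0.0838] twist 0.0058
```

View pics/z11.png

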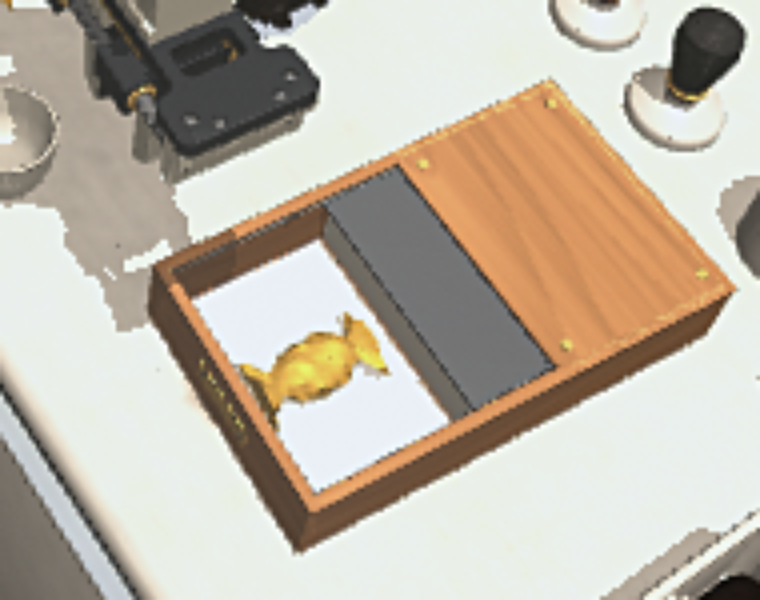

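View pics/top10.png

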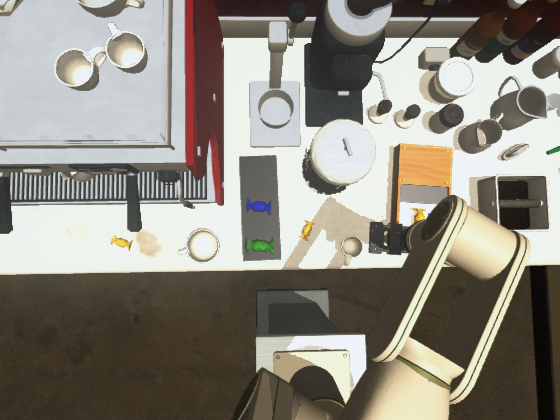

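The sweet lies flat at (378,331), clear of the lid's path. Back onto the lid (local x≈0) to close it.

```bash
python3 -m creep '[[-0.01,-0.01,0,0.006,255],[-0.02,-0.018,0,0,255],[-0.024,-0.018,0,0,255],[-0.024,-0.018,0,0,255],[-0.024,-0.018,0,0,255],[-0.02,-0.018,0,0,255],[-0.016,-0.014,0.01,0,255],[0,0,0.02,0,255],[0,0,0.02,0,255],[0,0,0.02,0,255],[0,0,0,0,255],[0,0,0,0,255]]'
python3 -c "
from h import *;to(ch(0),.068,CY)"
```

```text
t: 25.75
tool_pos: [0.5533, -0.3311, 0.0969]
orientation: [-0.133, -3.136, -0.002]
force: [0.1, -0.2, 0.8]
opening: 0.0006
t 25.75 pos [ 0.5533 -0.3311  0.0969] psi -0.085 F [ 0.1 -0.2  0.8] op 0.0006 q6 -2.1
tool d [-0.0013  0.0048  0.0289] twist -0.0027
```

```bash
python3 -m creep '[[0,0.004,0.008,-0.002,255],[0,0,0.01,0,255],[0,0,0.006,0,255],[0,0,0.002,0,255],[0,0,0,0,255],[0,0,0,0,255]]'
python3 -c "
from h import *;to(ch(0),.065,CY)"
```

```text
t: 26.25
tool_pos: [0.5545, -0.3272, 0.0719]
orientation: [-0.13, -3.139, 0.0]
force: [0.3, -0.3, 0.3]
opening: 0.0003
t 26.25 pos [ 0.5545 -0.3272  0.0719] psi -0.0827 F [ 0.3 -0.3  0.3] op 0.0003 q6 -2.1
tool d [-0.0003  0.0009  0.0069] twist -0.0004
```

```bash
python3 -m creep '[[0,0,0.002,0,255],[0,0,0.002,0,255],[0,0,0.001,0,255],[0,0,0.001,0,255],[0,0,0,0,255]]'
python3 -m creep '[[0,0,0.0005,0,255],[0,0,0.0005,0,255],[0,0,0,0,255]]'
python3 -m creep '[[0,0,0.0005,0,255],[0,0,0,0,255]]'
```

```text
t: 26.67
tool_pos: [0.5544, -0.3271, 0.0655]
orientation: [-0.13, -3.139, -0.0]
force: [0.3, -0.5, 0.5]
opening: 0.0007
t: 26.92
tool_pos: [0.5546, -0.3273, 0.0651]
orientation: [0.13, 3.139, -0.0]
force: [-2.0, 0.8, 1.8]
opening: 0.0004
t: 27.08
tool_pos: [0.5546, -0.3273, 0.0649]
orientation: [0.13, 3.139, -0.0]
force: [-2.8, 1.0, 5.3]
opening: 0.0004
```

```bash
python3 -m creep '[[0,0,0.0005,0,255],[0,0,0,0,255]]'
python3 -m creep '[[0,0,0.0005,0,255],[0,0,0,0,255]]'
python3 -m creep '[[0.002,0,0.0001,0,255],[0.003,0,0,0,255],[0.003,0,0,0,255]]'
```

```text
t: 27.25
tool_pos: [0.5546, -0.3273, 0.0648]
orientation: [0.13, 3.139, -0.0]
force: [-3.6, 2.2, 8.3]
opening: 0.0003
t: 27.42
tool_pos: [0.5547, -0.3274, 0.0646]
orientation: [0.13, 3.139, -0.0]
force: [-5.0, 3.0, 9.4]
opening: 0.0007
t: 27.67
tool_pos: [0.5484, -0.3273, 0.0649]
orientation: [0.129, 3.135, -0.003]
force: [4.7, 1.0, 5.8]
opening: 0.0006
```

```bash
python3 -m creep '[[0,0,0.0005,0,255],[0,0,0.0004,0,255]]'
python3 -m creep '[[0.003,0,0,0,255],[0.004,0,0,0,255],[0.004,0,0,0,255]]'
python3 -c "
from h import *;to(ch(-.1),.065,CY)
for c in('scene',):cv2.imwrite(f'pics/{c}11.png',read_camera(c)[:,:,::-1])"
```

```text
t: 27.83
tool_pos: [0.548, -0.3273, 0.0645]
orientation: [0.13, 3.135, -0.003]
force: [-0.1, 2.1, 12.6]
opening: 0.0004
t: 28.08
tool_pos: [0.538, -0.3264, 0.0647]
orientation: [0.129, 3.133, -0.003]
force: [5.4, 0.9, 8.3]
opening: 0.0004
t 28.08 pos [ 0.538  -0.3264  0.0647] psi -0.0825 F [5.4 0.9 8.3] op 0.0004 q6 -2.12
tool d [ 0.0831  0.0014 -0.0007] twist -0.0002
```

View pics/scene11.png

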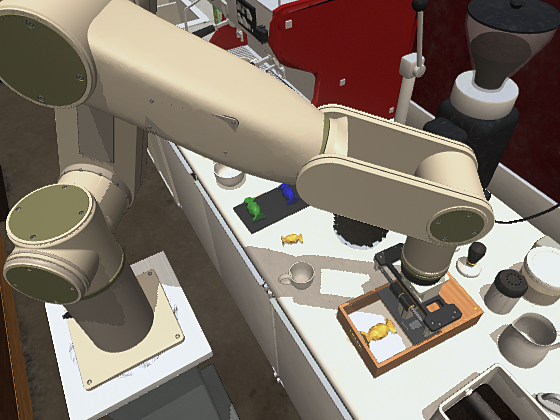

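The sweet is still in place at (377,332). Adding a little press and continuing.

```bash
python3 -m creep '[[0.003,0,0.0005,0,255],[0.004,0,0,0,255],[0.004,0,0,0,255],[0.004,0,0,0,255]]'
python3 -m creep '[[0.004,0,0.0001,0,255],[0.004,0,0,0,255],[0.004,0,0,0,255],[0.004,0,0,0,255],[0.004,0,0,0,255]]'
python3 -m creep '[[0.004,0,0,0,255],[0.004,0,0,0,255],[0.004,0,0,0,255],[0.004,0,0,0,255],[0.004,0,0,0,255]]'
python3 -c "
from h import *;to(ch(-.1),.065,CY)
for c in('scene',):cv2.imwrite(f'pics/{c}12.png',read_camera(c)[:,:,::-1])"
```

```text
t: 28.47
tool_pos: [0.5232, -0.3252, 0.0646]
orientation: [0.129, 3.133, -0.004]
force: [4.5, 1.4, 9.5]
opening: 0.0003
t: 28.88
tool_pos: [0.5033, -0.3236, 0.0645]
orientation: [0.129, 3.133, -0.004]
force: [5.2, 2.4, 11.4]
opening: 0.0003
t: 29.3
tool_pos: [0.4834, -0.322, 0.0645]
orientation: [0.129, 3.133, -0.004]
force: [5.1, 2.4, 11.5]
opening: 0.0004
t 29.3 pos [ 0.4834 -0.322   0.0645] psi -0.0826 F [ 5.1  2.4 11.5] op 0.0004 q6 -2.17
tool d [ 0.0284  0.0015 -0.0007] twist -0.0003
```

View pics/scene12.png

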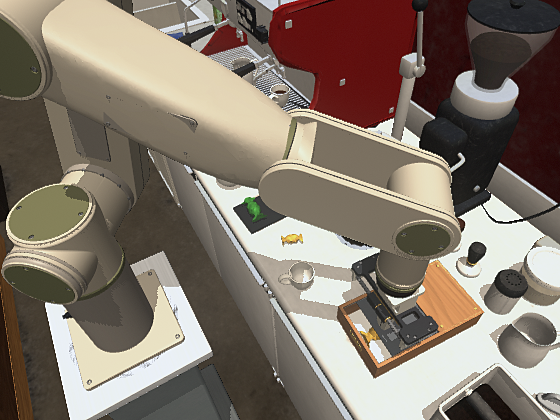

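```bash
python3 -m creep '[[0.004,0,0,0,255],[0.004,0,0,0,255],[0.004,0,0,0,255],[0.004,0,0,0,255],[0.004,0,0,0,255]]'
python3 -m creep '[[0.003,0,0,0,255],[0.003,0,0,0,255]]'
python3 -m creep '[[0.002,0,0,0,255]]'
python3 -m creep '[[0.002,0,0,0,255]]'
python3 -c "
from h import *;to(ch(-.1),.065,CY)"
```

```text
t: 29.77
tool_pos: [0.4634, -0.3204, 0.0644]
orientation: [0.129, 3.133, -0.004]
force: [5.5, 3.0, 12.0]
opening: 0.0008
t: 29.93
tool_pos: [0.4574, -0.3199, 0.0644]
orientation: [0.13, 3.133, -0.004]
force: [4.5, 2.7, 11.0]
opening: 0.0004
t: 30.02
tool_pos: [0.4553, -0.3197, 0.0644]
orientation: [0.13, 3.133, -0.004]
force: [4.7, 2.6, 12.4]
opening: 0.0003
t: 30.1
tool_pos: [0.4534, -0.3196, 0.0644]
orientation: [0.13, 3.133, -0.004]
force: [4.7, 2.7, 11.5]
opening: 0.0002
t 30.1 pos [ 0.4534 -0.3196  0.0644] psi -0.0826 F [ 4.7  2.7 11.5] op 0.0002 q6 -2.2
tool d [-0.0017  0.0016 -0.0006] twist -0.0003
```

```bash
python3 -m creep '[[0.002,0,0,0,255]]'
python3 -m creep '[[0.002,0,0,0,255]]'
python3 -m creep '[[0.002,0,0,0,255]]'
```

```text
t: 30.18
tool_pos: [0.4514, -0.3194, 0.0644]
orientation: [0.13, 3.133, -0.004]
force: [6.2, 2.7, 11.4]
opening: 0.0004
t: 30.27
tool_pos: [0.4495, -0.3193, 0.0644]
orientation: [0.129, 3.133, -0.004]
force: [3.5, 3.1, 11.7]
opening: 0.0003
t: 30.35
tool_pos: [0.4478, -0.3193, 0.0645]
orientation: [0.13, 3.132, -0.004]
force: [7.3, 1.5, 10.5]
opening: 0.0004
```

```bash
python3 -c "
from h import *
for c in('scene',):cv2.imwrite(f'pics/{c}13.png',read_camera(c)[:,:,::-1])
a=cv2.resize(cv2.imread('pics/scene13.png')[240:390,300:490],None,fx=4,fy=4);cv2.imwrite('pics/z13.png',a)
to(ch(-.1),.065,CY)"
```

```text
t 30.4 pos [ 0.4477 -0.3193  0.0645] psi -0.0826 F [5.8 2.  9.9] op 0.0005 q6 -2.2
tool d [-0.0075  0.0017 -0.0005] twist -0.0003
```

View pics/z13.png

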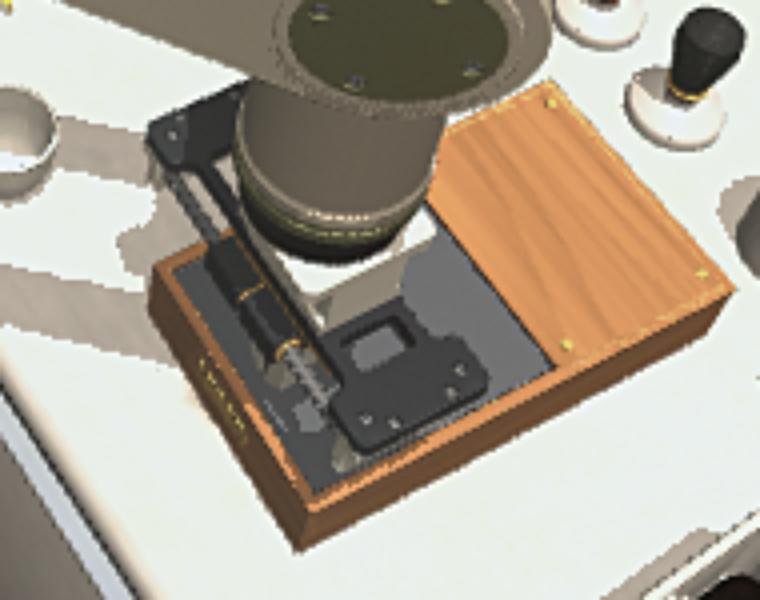

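Lid looks shut and force is starting to rise; a few more small steps to confirm the end.

```bash
python3 -m creep '[[0.0015,0,0.0002,0,255]]'
python3 -m creep '[[0.0015,0,0,0,255]]'
python3 -m creep '[[0.0015,0,0,0,255]]'
```

```text
t: 30.48
tool_pos: [0.4467, -0.3193, 0.0645]
orientation: [0.13, 3.132, -0.005]
force: [8.2, 1.0, 10.6]
opening: 0.0005
t: 30.57
tool_pos: [0.4453, -0.3194, 0.0645]
orientation: [0.129, 3.131, -0.006]
force: [7.9, 0.3, 8.7]
opening: 0.0004
t: 30.65
tool_pos: [0.4438, -0.3194, 0.0645]
orientation: [0.129, 3.132, -0.006]
force: [7.9, 0.7, 10.0]
opening: 0.0006
```

Steady 8 N with slip, above the 4.5 N sliding force, and the fingertips are still 10 mm short of the front wall: the lid is at its shut stop. Lifting off and checking.

```bash
python3 -m creep '[[0,0,-0.003,0,255],[0,0,-0.01,0,255],[0,0,-0.025,0,255],[0,0,-0.03,0,255],[0,0,-0.03,0,255],[0,0.01,-0.03,0,255],[0,0.025,-0.02,0,255],[0,0.03,0,0,255],[0,0.03,0,0,255],[0,0.03,0,0,255],[0,0.03,0,0,255],[0,0.03,0,0,255]]'
python3 -m creep '[[0,0.03,0,0,255],[0,0.03,0,0,255],[0,0.02,0,0,255],[0,0.01,0,0,255],[0,0,0,0,255]]'
python3 - <<'E'
from h import *
for c in('scene','top'):cv2.imwrite(f'pics/{c}14.png',read_camera(c)[:,:,::-1])
a=cv2.resize(cv2.imread("pics/scene14.png")[255:380,330:490],None,fx=4.5,fy=4.5,interpolation=2);cv2.imwrite("pics/z14.png",a)
to([.4,0],.2,CY)
for c in('scene','top'):
    for d in tip_of(c,'lid_front')[:1]: print(c,d['pixel'],onz(c,d['pixel'],.054),ch(-.104))
print([proj("scene",np.r_[ch(-.129+L,y),.054]).round(1) for L in(0,.003) for y in (.071,-.071)])
E
```

```text
t: 31.65
tool_pos: [0.4549, -0.132, 0.2095]
orientation: [-0.131, -3.138, -0.0]
force: [0.1, 0.2, 0.0]
opening: 0.0006
t: 32.07
tool_pos: [0.4628, -0.0422, 0.2095]
orientation: [-0.126, -3.138, -0.0]
force: [-0.2, -0.4, -0.1]
opening: 0.0006
t 32.17 pos [ 0.4629 -0.0442  0.2095] psi -0.0821 F [-0.3  0.1 -0.4] op 0.0007 q6 -1.69
tool d [0.0664 0.0389 0.0095] twist 0.0002
scene [367.5, 328.5] [ 0.4495 -0.3138  0.054 ] [ 0.45125201 -0.31785046]
top [422.7, 228.4] [ 0.4527 -0.3202  0.054 ] [ 0.45125201 -0.31785046]
[array([341.8, 307.3]), array([378.5, 364.8]), array([343. , 306.7]), array([379.8, 364.2])]
```

View pics/z14.png

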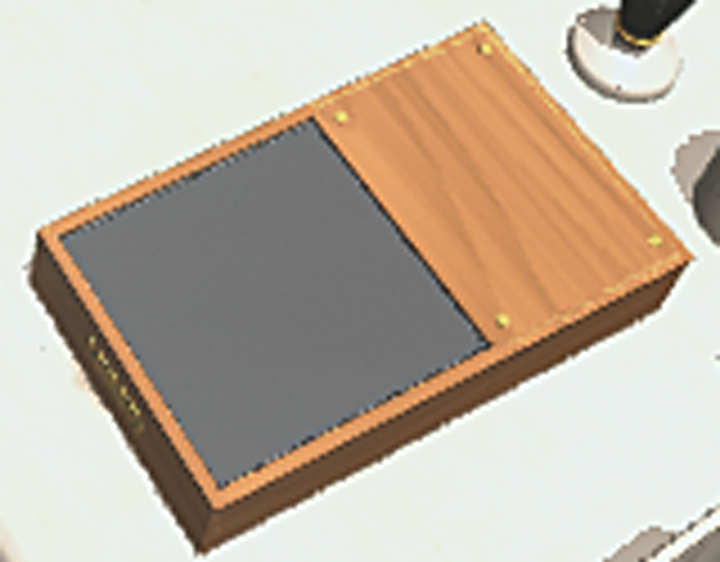

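View pics/scene14.png

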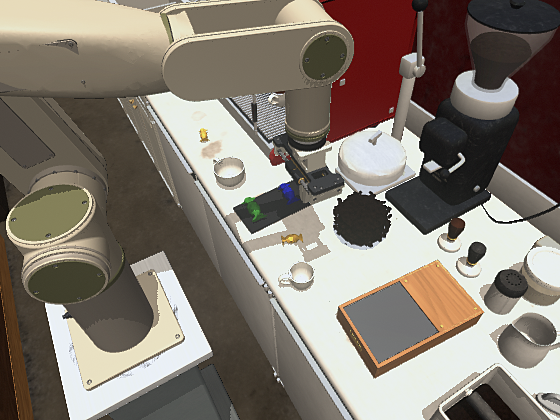

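View pics/top14.png

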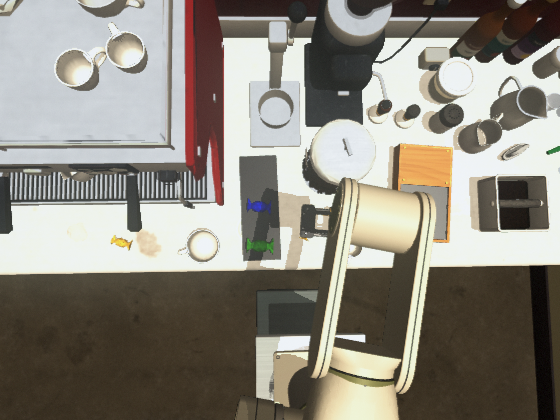

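The lid looks shut in the scene view, but a gap of a few mm could hide behind the front rim there. Moving the arm aside for a clear top view.

```bash
python3 -m creep '[[0.005,0.02,0,0,255],[0.005,0.03,0,0,255],[0.005,0.03,0,0,255],[0.005,0.03,0,0,255],[0.005,0.03,0,0,255],[0,0.01,0,0,255],[0,0,0,0,255]]'
python3 - <<'E'
from h import *
cv2.imwrite('pics/top15.png',read_camera('top')[:,:,::-1])
A=[cv2.resize(cv2.imread(f"pics/{n}.png")[215:248,385:460],None,fx=8,fy=8,interpolation=0) for n in("top0","top15")]
cv2.imwrite("pics/z15.png",np.vstack(A))
E
```

```text
t: 32.85
tool_pos: [0.4508, 0.1087, 0.2095]
orientation: [-0.128, -3.139, -0.0]
force: [0.1, 0.0, 1.1]
opening: 0.0002
```

View pics/z15.png

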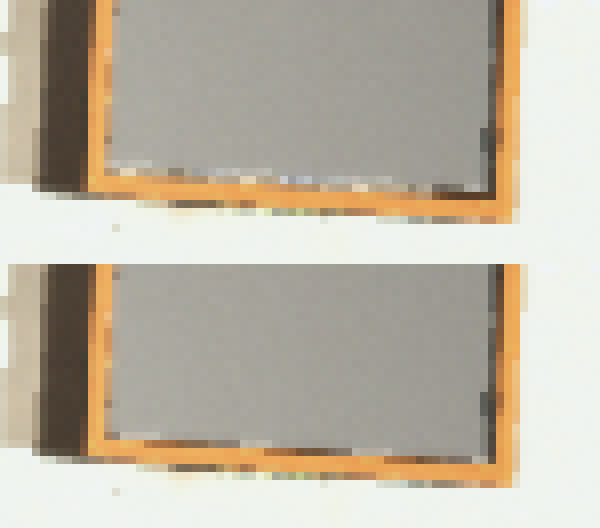

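View pics/top15.png

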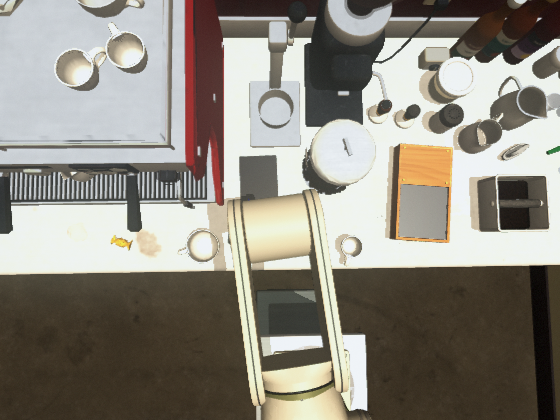

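The light gap that showed at the lid's front edge in the first picture (ajar by a few mm) is gone, so the lid is fully shut. The cups have not moved and the arm is clear. Handing in.

```bash
python3 -c "
from plant import *
print(close_job())"
```

```text
the job is handed in; nothing more can be done
None
```

The gold sweet is in the chest's pocket, the lid is fully shut, and I handed the job in at about 33 s of the 72 s allowed.

- **Opening:** I dragged the lid back to its stop. The readings showed 11–13 N of press while it slid and about 16 N at the stop. At the stop the along-lid force rose to about 12 N and the fingers slipped. The picture showed the lid edge where it should be when fully back.
- **Sweet:** I gripped the largest gold sweet (45 mm opening) and carried it round the near side of the jar. I lowered it until it touched the floor at 3 N, at the height I had predicted, and only then let go. The picture showed it lying flat, clear of the lid's path.
- **Closing:** I dragged the lid forward at 6–13 N of press until it stalled at a steady 8 N with the fingers slipping. In the final top view the light gap at its front edge, visible at the start, is gone.
- **Bystanders:** The cups look unmoved in the last pictures. The blue and green sweets sat where they started in the views just before; the arm hid them in the very last one.

**Disagreements:** The scene view cannot rule out a gap of a few mm, because the front rim hides it. I relied on the top view and the stall force for that. The network's lid point was 2 to 5 mm off my own fit of the chest.

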